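# Shorten a telescopic bench stop by one hole

## Task

The telescopic stop on the bench is one hole too long: squeeze in the spring button on the side of its sliding tube, push the tube in towards its bracket and let it catch in the very next hole, with the button sprung fully back out. Where that hole lies has to be felt, so do not force the tube against its catch (no more than a firm push of some 30 newtons along the tube), and leave the other things on the bench where they are.

Things in the scene. Friction and masses are not known exactly. Their poses are not given: they have to be found in the camera images.
- stop_stand: telescopic bench stop: dark steel bracket (40 x 40 mm, 82 mm high) bolted down; from it a fixed 18 mm square rod runs level along -y of this frame, and over the rod slides an aluminium tube 170 mm long, 36 mm wide (x), 34 mm high. Rod and tube are centred 55 mm above the origin, with clear air below. Origin: underside of the foot, on the thin bench mat under the bracket's middle
- button_face (a point): centre of the outer face of the black spring button (22 mm along the tube, 20 mm high) on the tube's -x side; moves with it. 26 mm from the tube's centre line, 111 mm from its free end. It stands 8 mm proud: 44 mm across tube and button, 38 mm pressed. Press towards +x of stop_stand; the tube's far side is flat, so both can be pinched together from above
- tube_end (a point): centre of the flat free end face (36 x 34 mm) of the sliding tube, 270 mm from the bracket's middle at the start; pushed in, it moves towards the bracket, along +y of stop_stand
- stop_tube (a joint): how far the tube is pushed in (m): 0 at the start, locked in the first hole with 1 mm of play. The next hole is 30 to 50 mm farther in (differs each time, hidden in the tube); the one after it, 27 mm beyond that, is wrong. The tube drags with 5 to 7 N, stays where it is left, and stops dead when the catch drops into a hole
- stop_button (a joint): how far the button is pressed (m): 0 = sprung right out, catch engaged; 0.006 = fully in. The spring takes 4 N at first, 9 N fully in. Past 0.004 the tube is free; let go between holes, the button rides at about 0.004 on the rod until the catch meets a hole and it pops out to 0
- disc: loose black moulded disc with a hub, 57 mm across, 20 mm high; leave alone
- nut: loose black thumb nut, 20 mm; leave alone
- tap: loose black tap tool, 78 mm long, lying; leave alone
- pin: loose push pin, cream rod with black head, 72 mm long, lying; leave alone
- the_bowl: loose blue-black bowl, 145 mm across, 68 mm high; leave alone
- atomiser: loose small clear atomiser bottle, 38 mm across, 120 mm high, standing; leave alone

How it is judged:
By the outcome, as a careful person would: the job done as asked, in the order asked, and still so for the second after the job is handed in, with the robot touching nothing.
It also fails if it takes over 61 s, if anything falls off the work surface, if the arm or the gripper's body presses on something with over 40 N, if the wrist force passes 120 N, or if a joint passes its speed limit or range.

## Robot

A 7-joint arm with a two-finger parallel gripper is mounted at the origin on a cart in front of the work surface, level with it; the furniture and walls round the work are solid. World frame = base frame: x ahead of the robot, y to its left, z up, the work surface at z = 0. Lengths are in m, angles in rad, forces in N, time in s.
With the tool pointing down it reaches from about 0.35 to 0.9 m from the base axis. Payload 19.9 kg.
Tool frame: the origin (TCP) lies midway between the tips of the shut fingers; the grasp point (between the pads) lies 19 mm behind it; z points along the fingers, x is the direction in which the jaws open and shut, and the axes are right-handed (so a half turn about z gives the same grasp; the last joint's range is limited). The gripper opens to 85 mm and grips with 20 to 120 N. Pads are 22 mm wide; open, the fingers measure 114 mm over their backs; the gripper's body (76 mm by 85 mm) begins 54 mm behind the grasp point. The pads swing forward as they close: fully open they stand 13 mm farther back than shut.
Start: joints at [-1.3, 0.417, -0.01, 1.614, 0.005, 1.111, -0.053], TCP at [0.192, 0.595, 0.208] pointing down, gripper open.
Joint ranges: [-2.81, 2.81], [-0.39, 2.02], [-1.27, 1.25], [0.06, 2.57], [-1.19, 4.33], [0.19, 2], [-2.82, 2.82]. Speed limits (rad/s): [1.89, 1.89, 2.39, 2.39, 3.01, 3.01, 3.01].

## Interface

Orientations are given as a rotation vector (axis times angle).
In Python, from station import ctrl, grab_frame, camera_params, workorder, nets gives the robot as it stands.
- The arm moves only by the shell command python3 -m crank 'ROWS' [OPENING] [FORCE]. ROWS is text: rows parted by semicolons, each of 6 numbers parted by spaces: the shift along the tool's x, y, z in mm, then the turn, a rotation vector about the tool's x, y, z in rad. In form: x y z ax ay az; .... A call has exactly 5 rows; each row is the pose to reach, as a shift and turn from the pose measured when the call began, along the tool's axes at that moment; what a row does not reach only later rows make up. A row lasts 1/12 s, in which the tool goes at most 41.7 mm and 7.16 degrees, less where a joint would pass 70% of its speed; a pose out of reach is approached as far as the arm can. A call with a gripper value outside its range is refused whole. OPENING is the closure, from 0 (fully open) to 1 (shut), set as the call begins (- or left out, the last holds). The fingers move at their own pace and stop on an object; FORCE is the grip in N (left out, the last holds). Time passes only in rows, so rows that repeat a pose let the fingers close, or fill a call up. It gives the time, the measured TCP pose, the force and the opening at its end, in the units of the state.
- ctrl.observe(): the state, without advancing time (a new reading comes with each control period).
- grab_frame(name): name is "scene" or "top" or "wrist"; returns the picture (480x640x3 uint8, red, green, blue); there is no depth.
- camera_params(name): a dict with "fx", "fy", "cx", "cy" (pixels), "pose" (4x4, takes a point from camera to world coordinates); the wrist camera has in their place "hand_eye" (4x4, takes a point from camera to tool coordinates, whose origin is the TCP and whose axes are the tool frame's). Camera axes: x right, y down, z forward; pixel columns grow to the right and rows downward; lengths in m; the calibration is good to about 2 mm. A picture is of the moment at which its call begins: read the wrist's pose just before it. camera_params takes no time and is no camera call.
- workorder.sign_off(): hands the job in, once; it reports no verdict.
Trained networks look in the newest picture that a camera, given by its name, has taken for a name from the list of things; names that differ only in an ending like _2 or _b are one class to them, and where a whole thing is asked for, a point or a joint stands for the part that bears it (a point fixed in the world has none). Each returns a list of dicts, best first, with "score" (0 to 1); they miss things now and then, are a little off and sometimes report something else, mostly with a low value. They report only what shows in the picture. A call takes as long as a camera call.
- nets.search_frame(camera, name): "xyz" ([x, y, z] in m, in world coordinates, good to about 4 mm: the middle of the surface that is visible of it).
- nets.cut_out(camera, name): "region" (480x640 bool, what is visible of it).
The state is a dict: "clock": time; "joints": joint angles; "joint_velocities": joint speeds; "tau": joint torques, N m; "ee_pos": TCP position; "tool_rot": TCP orientation; "force": force on the tool from outside, world axes, zero at the start; "ft_torque": the same for the moment, N m; "width": finger opening in m.
Only numpy, scipy, OpenCV 4.12 (cv2) and the standard library are available. Lean on these libraries where they do the work, as an engineer would, in place of code of your own. Each camera call takes 0.05 s, during which the arm holds its last target.

## Working session

There is one attempt and no reset: what is moved stays moved. The work goes in short steps, Python scripts to look and compute and a shell command to move; the robot and the scene stay as the last step left them, time stands still between calls to the robot, and variables do not carry over. Pictures are saved under pics/ and viewed, and the job is handed in when it is done.

```bash
mkdir -p pics; python3 - <<'E'
from station import ctrl, grab_frame, camera_params, workorder, nets
import cv2
s=ctrl.observe()
for k in s: print(k,s[k])
for n in("scene","top","wrist"):
    f=grab_frame(n); cv2.imwrite(f"pics/a_{n}.png",f[:,:,::-1])
    for t in ("stop_stand","button_face","tube_end"):
        print(n,t,[(r["xyz"],r["score"]) for r in nets.search_frame(n,t)][:2])
    print(camera_params(n))
print(ctrl.observe()["clock"])
E
```

```text
clock 0.0
joints [-1.30049851  0.41795413 -0.01027741  1.6141629   0.00472208  1.11071193
 -0.05301243]
joint_velocities [ 0.00183849 -0.00056013  0.00084455 -0.00137422  0.00090586 -0.00028113
  0.0008844 ]
tau [-6.98618533e-04 -8.64437556e+01  6.78253435e-01 -4.34915364e+01
  1.90739322e-02  7.04209131e-03 -7.94937023e-06]
ee_pos [0.1916502  0.5944997  0.20777754]
tool_rot [ 2.53878207e+00  1.84908240e+00 -1.42093289e-03]
force [ 1.07822902  0.56958979 -0.49524843]
ft_torque [ 0.03845724  0.00166977 -0.00363289]
width 0.08573776469083316
scene stop_stand [([0.4745, 0.0849, 0.0639], 0.63), ([0.6997, -0.2444, 0.0631], 0.54)]
scene button_face []
scene tube_end [([0.4989, 0.0198, 0.0684], 0.82), ([0.7113, -0.0385, 0.0069], 0.29)]
{'fx': 603.3842509229165, 'fy': 603.3842509229165, 'cx': 318.68994332139386, 'cy': 234.37635070512425, 'pose': array([[ 0.72938821, -0.40557864,  0.55090726, -0.03165427],
       [-0.68388506, -0.41210566,  0.60205495, -0.70032501],
       [-0.01714863, -0.81588902, -0.57795417,  0.69485229],
       [ 0.        ,  0.        ,  0.        ,  1.        ]])}
top 
[... 352 characters left out ...]
 0.02401494, -0.05900927],
       [-0.02661807, -0.09041286, -0.99554859,  1.00110989],
       [ 0.        ,  0.        ,  0.        ,  1.        ]])}
wrist stop_stand [([0.4158, 0.234, 0.0103], 0.47)]
wrist button_face []
wrist tube_end []
{'fx': 387.2998317194706, 'fy': 387.2998317194706, 'cx': 325.2710409508075, 'cy': 246.20453378567112, 'hand_eye': array([[ 9.99999711e-01, -2.82778364e-04, -7.06103073e-04,
        -8.29365527e-05],
       [ 4.76723209e-04,  9.56375527e-01,  2.92139735e-01,
        -7.46295739e-02],
       [ 5.92688902e-04, -2.92139987e-01,  9.56375385e-01,
        -1.65019848e-01],
       [ 0.00000000e+00,  0.00000000e+00,  0.00000000e+00,
         1.00000000e+00]])}
0.6
```

View pics/a_scene.png

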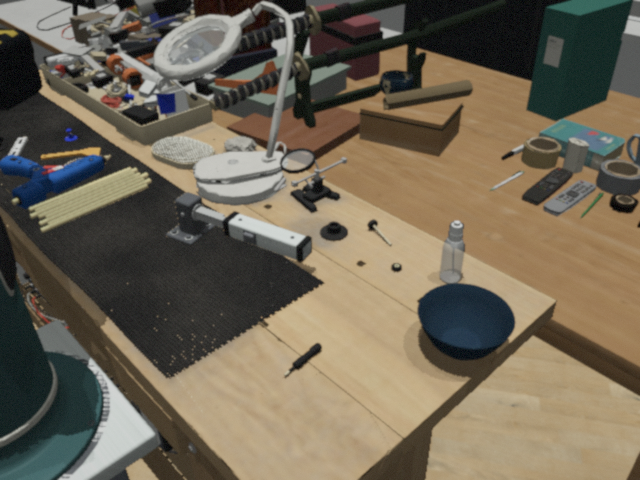

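View pics/a_top.png

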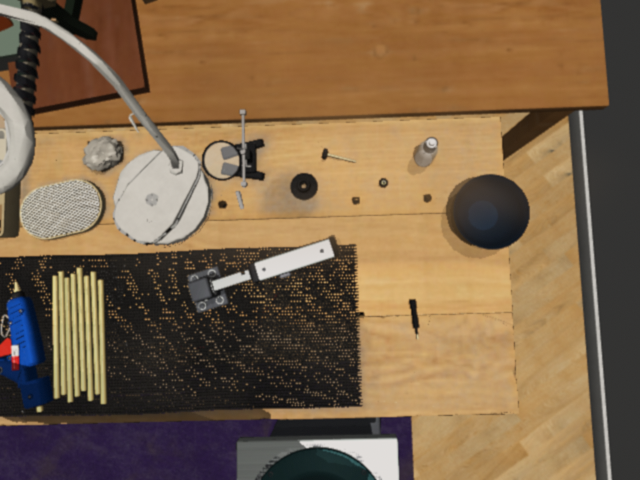

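View pics/a_wrist.png

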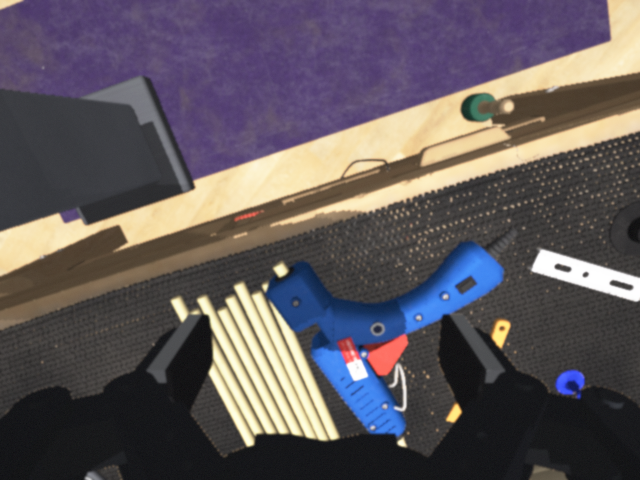

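The scene view shows the bracket at about (187,215) and the tube's free end at (306,246). In the top view the bracket is at (207,288) and the tube runs from (255,268) to (335,247), with the button at about (285,274) on the side facing the robot. The wrist view doesn't show the stop yet. I'll zoom in next.

```bash
python3 - <<'E'
import cv2
f=cv2.imread("pics/a_top.png")[225:325,180:350]
cv2.imwrite("pics/b.png",cv2.resize(f,None,fx=4.7,fy=4.7,interpolation=cv2.INTER_CUBIC))
E
```

```text
(no output)
```

View pics/b.png

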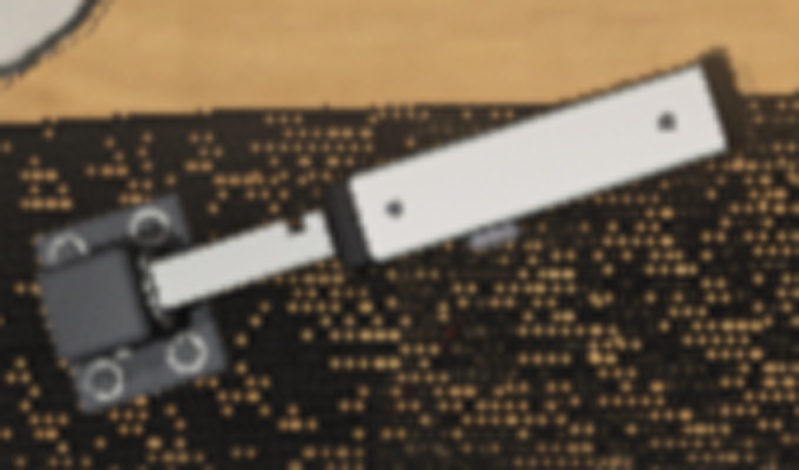

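The zoom shows the tube's top face. Its bracket-end collar corners are at crop (328,186) and (358,267), its free-end corners at (722,52) and (742,147), and the button at (493,235).

```bash
cat > h.py <<'E'
from station import ctrl, grab_frame, camera_params, workorder, nets
import cv2, numpy as np
from scipy.spatial.transform import Rotation as R
def px2w(P,uv,z):
    T=P["pose"]; d=T[:3,:3]@np.array([(uv[0]-P["cx"])/P["fx"],(uv[1]-P["cy"])/P["fy"],1])
    return T[:3,3]+d*(z-T[2,3])/d[2]
def tool():
    s=ctrl.observe(); return np.array(s["ee_pos"]),R.from_rotvec(s["tool_rot"]),s
E
python3 - <<'E'
from h import *
P=camera_params("top")
for n,c,z in [("colA",(328,186),.073),("colB",(358,267),.073),("endA",(722,52),.073),("endB",(742,147),.073),("button",(493,235),.06),("brktop",(97,303),.083),("w1",(350,180),.073),("w2",(375,262),.073),("w3",(700,67),.073),("w4",(727,147),.073)]:
    print(n,px2w(P,(180+c[0]/4.7,225+c[1]/4.7),z).round(4))
p,r,s=tool(); print(r.as_matrix().round(3))
E
```

```text
colA [0.4961 0.1141 0.073 ]
colB [0.4633 0.1025 0.073 ]
endA [ 0.5456 -0.0462  0.073 ]
endB [ 0.5071 -0.0532  0.073 ]
button [0.4746 0.0493 0.06  ]
brktop [0.452  0.2052 0.083 ]
w1 [0.4983 0.1052 0.073 ]
w2 [0.4651 0.0956 0.073 ]
w3 [ 0.5398 -0.0372  0.073 ]
w4 [ 0.5073 -0.0471  0.073 ]
[[ 0.307  0.952 -0.   ]
 [ 0.952 -0.307 -0.   ]
 [-0.     0.    -1.   ]]
```

```bash
cat >> h.py <<'E'
YIN=np.array([-.2803,.9599,0]); XS=np.array([.9599,.2803,0])
BR=np.array([.452,.2052,0])   # bracket middle
def st(x,y,z): return BR+XS*x+YIN*y+np.array([0,0,z])
def tost(p): d=np.array(p)-BR; return np.array([d@XS,d@YIN,d[2]])
def go(target,xd=XS):
    p,r,s=tool(); z=np.array([0,0,-1.]); Rt=R.from_matrix(np.c_[xd,np.cross(z,xd),z])
    print("t",round(s["clock"],2),"st",(tost(p)*1000).round(1),"F st",[round(float(np.dot(s["force"],a)),1) for a in(XS,YIN,[0,0,1])],"w",round(s["width"]*1000,1))
    print("shift mm",(r.inv().apply(target-p)*1000).round(1),"rot",(r.inv()*Rt).as_rotvec().round(3))
E
python3 -c "
from h import *
go(st(-.004,-.159,.16))"
```

```text
t 0.6 st [-140.6  447.   208.4] F st [-0.3, 0.5, -0.1] w 85.5
shift mm [-424.8  453.2   48.4] rot [0.    0.    0.975]
```

```bash
python3 -m crank '-28 30 3 0 0 0.08; -56 60 6 0 0 0.16; -84 90 9 0 0 0.24; -112 120 12 0 0 0.32; -140 150 16 0 0 0.4' 0 40; python3 -c "
from h import *
go(st(-.004,-.159,.16))"
```

```text
clock: 1.02
ee_pos: [0.2922, 0.4139, 0.1925]
tool_rot: [-2.858, -1.302, -0.001]
force: [2.4, 1.0, -0.0]
width: 0.0856
t 1.02 st [-94.9 245.1 192.5] F st [2.6, 0.2, -0.0] w 85.6
shift mm [-141.9  389.2   32.3] rot [-0.    -0.     0.571]
```

```bash
python3 -m crank '-14 38 3 0 0 0.08; -27 76 6 0 0 0.16; -41 114 9 0 0 0.24; -55 152 12 0 0 0.32; -69 190 16 0 0 0.4'; python3 -c "
from h import *
go(st(-.004,-.159,.16))"
```

```text
clock: 1.43
ee_pos: [0.3909, 0.2354, 0.1767]
tool_rot: [-3.061, -0.703, -0.002]
force: [0.5, 0.4, 0.6]
width: 0.0854
t 1.43 st [-50.2  46.1 176.7] F st [0.6, 0.3, 0.6] w 85.4
shift mm [ 11.3 210.   16.5] rot [-0.001 -0.001  0.167]
```

```bash
python3 -m crank '2 40 3 0 0 0.05; 4 80 6 0 0 0.1; 7 120 10 0 0 0.167; 9 160 13 0 0 0.167; 11 200 16 0 0 0.167'; python3 - <<'E'
from h import *
go(st(-.004,-.159,.16))
f=grab_frame("wrist"); cv2.imwrite("pics/c_w.png",f[:,:,::-1])
for t in("button_face","tube_end"): print(t,[(tost(r["xyz"]).round(4),r["score"]) for r in nets.search_frame("wrist",t)])
E
```

```text
clock: 1.85
ee_pos: [0.4887, 0.0585, 0.1607]
tool_rot: [-3.108, -0.445, -0.003]
force: [1.1, 0.7, 0.8]
width: 0.0857
t 1.85 st [  -5.8 -151.1  160.7] F st [1.2, 0.3, 0.8] w 85.7
shift mm [1.8 7.9 0.7] rot [-0.001 -0.002  0.   ]
button_face []
tube_end [(array([ 0.0045, -0.1721,  0.0735]), 0.86)]
```

View pics/c_w.png

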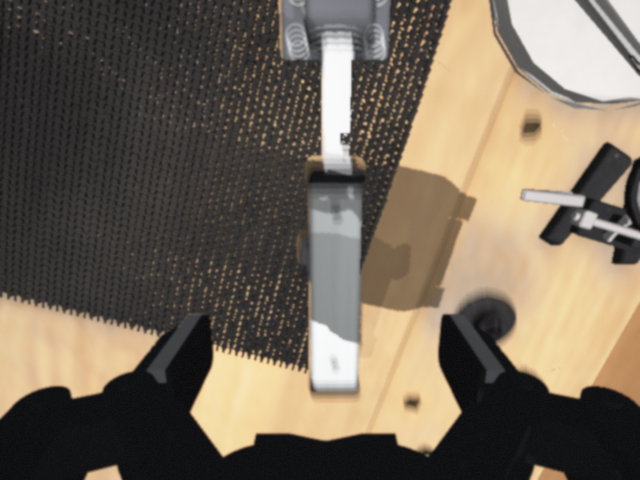

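In the wrist view the tube is upright. Its collar edge is at (336,172), the free end at (334,390), its sides run at columns about 309 and 360, and the button is at about (303,248). I'll work out those positions and get a second reading.

```bash
cat >> h.py <<'E'
def wpose():
    p,r,s=tool(); T=np.eye(4); T[:3,:3]=r.as_matrix(); T[:3,3]=p
    C=dict(camera_params("wrist")); C["pose"]=T@C["hand_eye"]; return C
E
python3 - <<'E'
from h import *
C=wpose(); f=grab_frame("wrist")
cv2.imwrite("pics/d_w.png",cv2.resize(f[130:420,240:440,::-1],None,fx=2.0,fy=2.0,interpolation=cv2.INTER_CUBIC))
go(st(-.004,-.159,.16))
import pickle; pickle.dump(C,open("C.pkl","wb"))
E
```

```text
t 2.05 st [  -6.1 -150.1  160.4] F st [0.2, 0.3, 0.0] w 85.5
shift mm [2.1 8.9 0.4] rot [-0.001 -0.001 -0.002]
```

View pics/d_w.png

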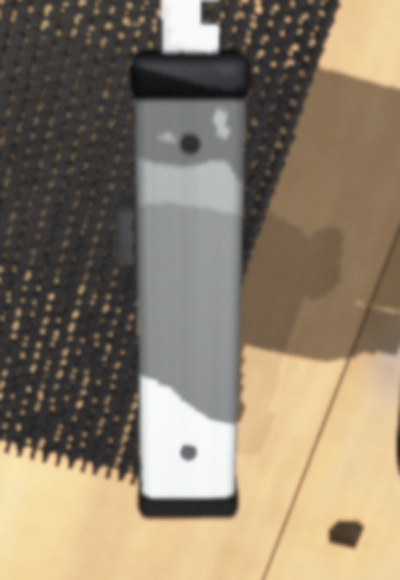

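In the crop the tube's sides are at x=138 and 242 (at y=205) and x=140 and 237 (at y=480). The collar's back edge is at y≈55, the end cap's top edge at y≈498, and the button spans x 117–135, y 207–265.

```bash
python3 - <<'E'
from h import *
import pickle; C=pickle.load(open("C.pkl","rb"))
for n,c,z in [("L1",(138,205),.073),("R1",(242,205),.073),("L2",(140,480),.073),("R2",(237,480),.073),("col",(189,55),.073),("end",(189,498),.073),("bt",(120,207),.066),("bb",(120,265),.066)]:
    w=px2w(C,(240+c[0]/2,130+c[1]/2),z); print(n,w.round(4),(tost(w)*1000).round(1))
E
```

```text
L1 [0.4763 0.0611 0.073 ] [ -17.1 -145.1   73. ]
R1 [0.51   0.0707 0.073 ] [  18.  -145.3   73. ]
L2 [ 0.5053 -0.0424  0.073 ] [ -18.2 -252.6   73. ]
R2 [ 0.5406 -0.0323  0.073 ] [  18.4 -252.8   73. ]
col [0.4788 0.1132 0.073 ] [ -0.  -95.8  73. ]
end [ 0.5254 -0.045   0.073 ] [   0.3 -260.7   73. ]
bt [0.4707 0.0568 0.066 ] [ -23.7 -147.7   66. ]
bb [0.4761 0.0362 0.066 ] [ -24.2 -169.    66. ]
```

```bash
python3 -m crank '2 9 20 0 0 0; 2 9 50 0 0 0; 2 9 80 0 0 0; 2 9 110 0 0 0; 2 9 126 0 0 0' 0.25; python3 -c "
from h import *
go(st(-.004,-.159,.034))"
```

```text
clock: 2.47
ee_pos: [0.491, 0.053, 0.0318]
tool_rot: [-3.108, -0.445, 0.003]
force: [-0.8, 0.3, -0.7]
width: 0.064
t 2.47 st [  -5.2 -157.1   31.8] F st [-0.6, 0.5, -0.7] w 64.0
shift mm [ 1.2  1.9 -2.2] rot [-0.002  0.002  0.   ]
```

```bash
python3 -m crank '1 2 0 0 0 0; 1 2 0 0 0 0; 1 2 0 0 0 0; 1 2 0 0 0 0; 1 2 0 0 0 0' 0.42; python3 - <<'E'
from h import *
go(st(-.004,-.159,.034))
for n in("scene","wrist"): cv2.imwrite(f"pics/e_{n}.png",grab_frame(n)[:,:,::-1])
E
```

```text
clock: 2.88
ee_pos: [0.4932, 0.0518, 0.033]
tool_rot: [-3.108, -0.446, -0.0]
force: [0.0, 0.4, -0.0]
width: 0.0496
t 2.88 st [  -3.4 -158.8   33. ] F st [0.1, 0.3, -0.0] w 49.6
shift mm [-0.6  0.2 -1. ] rot [-0.002 -0.     0.001]
```

View pics/e_wrist.png

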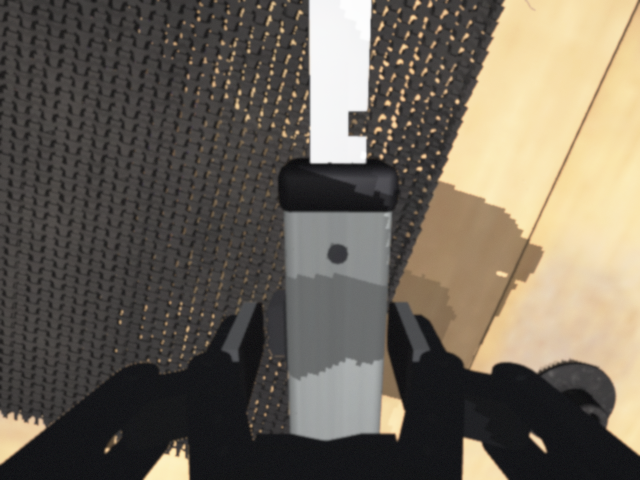

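View pics/e_scene.png

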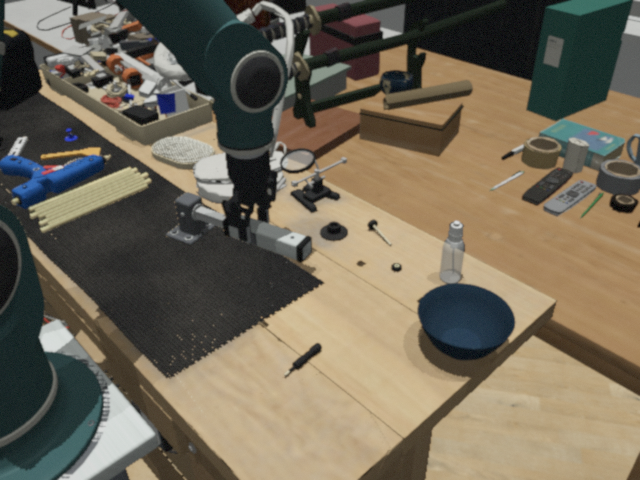

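The wrist view shows the fingers straddling the tube and button: the left pad is at about column 262, the button at 271–287, and the right pad at about 390, beside the tube. Next I pinch.

```bash
python3 -m crank '-0.6 0 0 0 0 0; -0.6 0 0 0 0 0; -0.6 0 0 0 0 0; -0.6 0 0 0 0 0; -0.6 0 0 0 0 0' 0.7 35; python3 -c "
from h import *
go(st(-.004,-.159,.033))"
```

```text
clock: 3.4
ee_pos: [0.4964, 0.0525, 0.034]
tool_rot: [-3.108, -0.447, -0.012]
force: [21.9, 5.5, -8.3]
width: 0.036
t 3.4 st [  -0.2 -159.    34. ] F st [22.6, -0.9, -8.3] w 36.0
shift mm [-3.9 -0.   0.9] rot [-0.001 -0.008  0.002]
```

```bash
python3 -m crank '0 0 0 0 0 0; 0 0 0 0 0 0; 0 0 0 0 0 0; 0 -1 0 0 0 0; 0 -2 0 0 0 0'; python3 - <<'E'
from h import *
go(st(-.000,-.159,.033))
cv2.imwrite(f"pics/f.png",grab_frame("wrist")[:,:,::-1])
E
```

```text
clock: 3.82
ee_pos: [0.4963, 0.0541, 0.0341]
tool_rot: [-3.109, -0.447, -0.013]
force: [6.8, -1.9, -7.5]
width: 0.0361
t 3.82 st [   0.2 -157.5   34.1] F st [6.0, -3.7, -7.5] w 36.1
shift mm [-0.2  1.5  1.1] rot [ 0.    -0.009  0.001]
```

View pics/f.png

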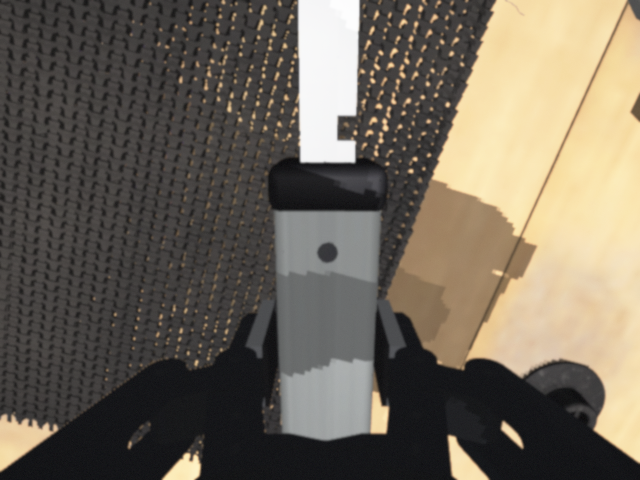

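The fingers now close on the tube at columns about 277 and 377, and the collar edge is at row 162. I'll push gently to see whether the tube is free.

```bash
python3 -m crank '0 -1 0 0 0 0; 0 -1.5 0 0 0 0; 0 -2 0 0 0 0; 0 -2.5 0 0 0 0; 0 -3 0 0 0 0'; python3 - <<'E'
from h import *
go(st(-.000,-.159,.033))
cv2.imwrite(f"pics/g.png",grab_frame("wrist")[:,:,::-1])
E
```

```text
clock: 4.28
ee_pos: [0.4956, 0.0567, 0.0341]
tool_rot: [-3.109, -0.446, -0.014]
force: [6.2, -2.1, -8.8]
width: 0.036
t 4.28 st [   0.2 -154.7   34.1] F st [5.4, -3.8, -8.8] w 36.0
shift mm [-0.2  4.3  1.1] rot [ 0.001 -0.009  0.001]
```

View pics/g.png

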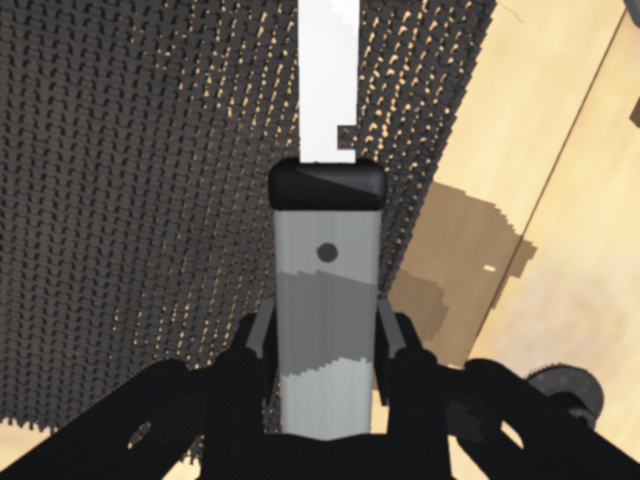

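The rod's notch moved from row 116 to row 125, towards the collar, while the collar stayed fixed relative to the gripper. So the tube is sliding with the button in, about 4 mm so far. I'll carry on to about 14 mm and release there.

```bash
python3 -m crank '0 -2 0 0 0 0; 0 -4 0 0 0 0; 0 -6 0 0 0 0; 0 -8 0 0 0 0; 0 -10 0 0 0 0'; python3 -c "
from h import *
go(st(-.004,-.145,.033))"
```

```text
clock: 4.75
ee_pos: [0.4929, 0.0661, 0.0341]
tool_rot: [-3.11, -0.446, -0.014]
force: [6.6, -2.6, -8.4]
width: 0.0361
t 4.75 st [   0.3 -145.    34.1] F st [5.6, -4.3, -8.4] w 36.1
shift mm [-4.3 -0.   1.1] rot [ 0.001 -0.009  0.001]
```

```bash
python3 -m crank '0 0 0 0 0 0; -1 0 0 0 0 0; -2 0 0 0 0 0; -3 0 0 0 0 0; -3 0 0 0 0 0' 0.2; python3 - <<'E'
from h import *
go(st(-.004,-.145,.14))
cv2.imwrite(f"pics/i.png",grab_frame("wrist")[:,:,::-1])
E
```

```text
clock: 5.17
ee_pos: [0.4899, 0.0652, 0.0343]
tool_rot: [-3.109, -0.446, -0.015]
force: [-0.1, 0.0, -0.8]
width: 0.0682
t 5.17 st [  -2.8 -145.1   34.3] F st [-0.0, 0.0, -0.8] w 68.2
shift mm [  -0.2    0.  -105.7] rot [ 0.001 -0.009  0.001]
```

View pics/i.png

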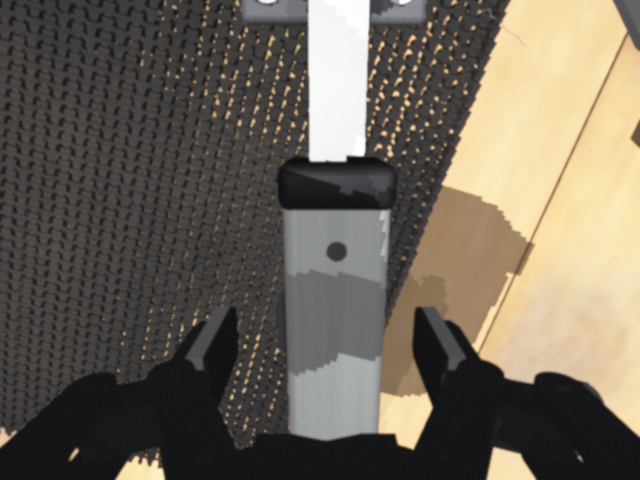

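The gripper is clear on both sides with the tube left where it was. The button no longer stands out at column 271, so it's riding in. Next I rise, go round to the free end and shut the fingers.

```bash
python3 -m crank '0 0 -25 0 0 0; 0 0 -60 0 -0.009 0; 1 20 -80 0 -0.009 0; 2 60 -80 0 -0.009 0; 3 100 -80 0 -0.009 0' ; python3 -c "
from h import *
go(st(.000,-.290,.042))"
```

```text
clock: 5.63
ee_pos: [0.5215, -0.03, 0.116]
tool_rot: [3.109, 0.451, 0.006]
force: [0.7, 0.8, -0.7]
width: 0.0679
t 5.63 st [   0.7 -245.2  116. ] F st [0.9, 0.5, -0.7] w 67.9
shift mm [-1.2 44.7 74. ] rot [ 0.001 -0.004  0.004]
```

```bash
python3 -m crank '0 20 0 0 0 0; 0 40 0 0 0 0; 0 46 0 0 0 0; 0 46 0 0 0 0; 0 46 0 0 0 0' 1 60; python3 -c "
from h import *
go(st(.000,-.290,.042))"
```

```text
clock: 6.05
ee_pos: [0.5343, -0.0734, 0.1158]
tool_rot: [-3.109, -0.451, -0.005]
force: [-0.2, 1.1, -0.8]
width: 0.0076
t 6.05 st [   0.9 -290.5  115.8] F st [0.1, 1.1, -0.8] w 7.6
shift mm [-1.1 -0.6 73.8] rot [ 0.    -0.003  0.004]
```

```bash
python3 -m crank '-1 0 15 0 0 0; -1 0 35 0 0 0; -1 0 55 0 0 0; -1 0 73 0 0 0; -1 0 73 0 0 0'; python3 - <<'E'
from h import *
go(st(.000,-.275,.042))
for n in("wrist","scene"): cv2.imwrite(f"pics/j_{n}.png",grab_frame(n)[:,:,::-1])
E
```

```text
clock: 6.47
ee_pos: [0.5317, -0.0717, 0.0401]
tool_rot: [-3.107, -0.454, 0.002]
force: [-1.5, -0.4, -0.0]
width: -0.0001
t 6.47 st [  -1.2 -288.1   40.1] F st [-1.5, 0.1, -0.0] w -0.1
shift mm [  1.2 -13.1  -1.9] rot [-0.001  0.001  0.006]
```

View pics/j_wrist.png

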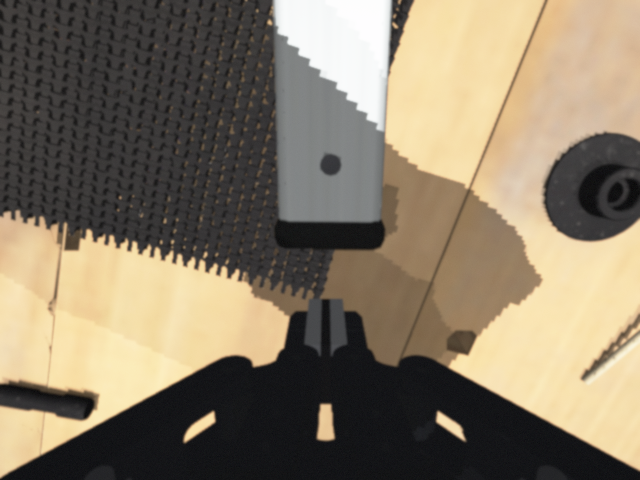

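View pics/j_scene.png

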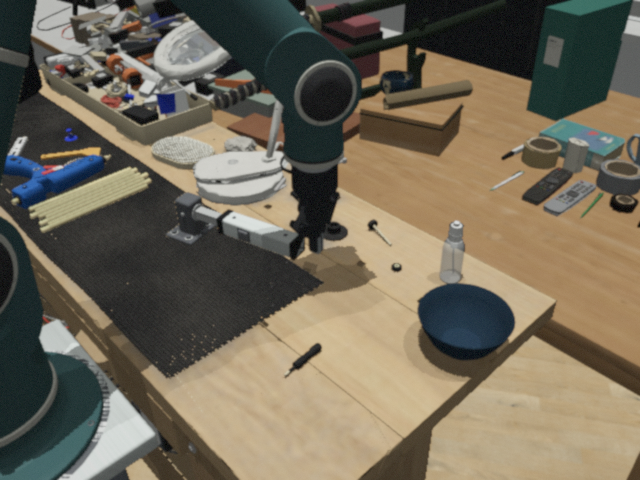

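The shut fingers are at about (325,305), some 20 mm short of the end cap (lower edge at row 247) and centred on it. I'll approach it now.

```bash
python3 -m crank '1 -4 -1 0 0 0; 1 -8 -2 0 0 0; 1 -12 -2 0 0 0; 1 -16 -2 0 0 0; 1 -16 -2 0 0 0'; python3 -c "
from h import *
go(st(.000,-.275,.042))"
```

```text
clock: 6.98
ee_pos: [0.5297, -0.0558, 0.0454]
tool_rot: [-3.107, -0.455, -0.004]
force: [-0.5, 0.2, 0.2]
width: -0.0002
t 6.98 st [   1.4 -272.3   45.4] F st [-0.4, 0.3, 0.2] w -0.2
shift mm [-1.4  2.7  3.3] rot [-0.001 -0.003  0.007]
```

```bash
python3 -m crank '0 -1 0 0 0 0; 0 -2 0 0 0 0; 0 -3 0 0 0 0; 0 -4 0 0 0 0; 0 -5 0 0 0 0'; python3 -c "
from h import *
go(st(.000,-.275,.042))"
```

```text
clock: 7.4
ee_pos: [0.5282, -0.0511, 0.0453]
tool_rot: [-3.108, -0.455, -0.004]
force: [-0.0, 0.5, 0.5]
width: -0.0001
t 7.4 st [   1.3 -267.4   45.3] F st [0.1, 0.5, 0.5] w -0.1
shift mm [-1.4  7.6  3.3] rot [-0.001 -0.003  0.006]
```

```bash
python3 -m crank '0 -1 0 0 0 0; 0 -2 0 0 0 0; 0 -3 0 0 0 0; 0 -4 0 0 0 0; 0 -5 0 0 0 0'; python3 -c "
from h import *
go(st(.000,-.275,.042))"
```

```text
clock: 7.82
ee_pos: [0.5271, -0.0474, 0.0454]
tool_rot: [3.108, 0.453, 0.005]
force: [2.9, -7.4, -2.8]
width: -0.0001
t 7.82 st [   1.2 -263.6   45.4] F st [0.7, -7.9, -2.8] w -0.1
shift mm [-1.3 11.4  3.4] rot [ 0.001 -0.003  0.005]
```

```bash
python3 -m crank '0 -1 0 0 0 0; 0 -2 0 0 0 0; 0 -3 0 0 0 0; 0 -4 0 0 0 0; 0 -5 0 0 0 0'; python3 -c "
from h import *
go(st(.000,-.275,.042))"
```

```text
clock: 8.23
ee_pos: [0.526, -0.0438, 0.0454]
tool_rot: [3.107, 0.451, 0.007]
force: [3.6, -7.1, -3.7]
width: -0.0003
t 8.23 st [   1.2 -259.8   45.4] F st [1.5, -7.9, -3.7] w -0.3
shift mm [-1.3 15.2  3.5] rot [ 0.003 -0.004  0.004]
```

```bash
python3 -m crank '0 -1 0 0 0 0; 0 -2 0 0 0 0; 0 -3 0 0 0 0; 0 -4 0 0 0 0; 0 -5 0 0 0 0'; python3 -c "
from h import *
go(st(.000,-.275,.042))"
```

```text
clock: 8.65
ee_pos: [0.5249, -0.0402, 0.0455]
tool_rot: [3.106, 0.449, 0.008]
force: [3.7, -7.5, -4.2]
width: 0.0003
t 8.65 st [   1.2 -256.    45.5] F st [1.5, -8.3, -4.2] w 0.3
shift mm [-1.3 19.   3.5] rot [ 0.004 -0.004  0.003]
```

```bash
python3 -m crank '0 -0.8 0 0 0 0; 0 -1.6 0 0 0 0; 0 -2.4 0 0 0 0; 0 -3.2 0 0 0 0; 0 -4 0 0 0 0'; python3 -c "
from h import *
go(st(.000,-.275,.042))"
```

```text
clock: 9.07
ee_pos: [0.5241, -0.0373, 0.0455]
tool_rot: [3.105, 0.448, 0.009]
force: [3.1, -6.6, -3.5]
width: 0.0001
t 9.07 st [   1.2 -253.    45.5] F st [1.2, -7.2, -3.5] w 0.1
shift mm [-1.3 22.   3.6] rot [ 0.006 -0.005  0.002]
```

```bash
python3 -m crank '0 -0.8 0 0 0 0; 0 -1.4 0 0 0 0; 0 -2 0 0 0 0; 0 -2.7 0 0 0 0; 0 -3.4 0 0 0 0'; python3 -c "
from h import *
go(st(.000,-.275,.042))"
```

```text
clock: 9.48
ee_pos: [0.5235, -0.0351, 0.0455]
tool_rot: [3.103, 0.446, 0.01]
force: [3.7, -7.1, -3.1]
width: -0.0001
t 9.48 st [   1.3 -250.7   45.5] F st [1.6, -7.9, -3.1] w -0.1
shift mm [-1.3 24.3  3.7] rot [ 0.007 -0.005  0.001]
```

```bash
python3 -m crank '0 -0.8 0 0 0 0; 0 -1.4 0 0 0 0; 0 -2 0 0 0 0; 0 -2.7 0 0 0 0; 0 -3.4 0 0 0 0'; python3 -c "
from h import *
go(st(.000,-.275,.042))"
```

```text
clock: 9.9
ee_pos: [0.5228, -0.0329, 0.0455]
tool_rot: [3.102, 0.444, 0.011]
force: [2.8, -7.2, -4.4]
width: -0.0
t 9.9 st [   1.3 -248.4   45.5] F st [0.7, -7.6, -4.4] w -0.0
shift mm [-1.3 26.6  3.8] rot [ 0.009 -0.006  0.   ]
```

```bash
python3 -m crank '0 -0.8 0 0 0 0; 0 -1.4 0 0 0 0; 0 -2 0 0 0 0; 0 -2.7 0 0 0 0; 0 -3.4 0 0 0 0'; python3 -c "
from h import *
go(st(.000,-.275,.042))"
```

```text
clock: 10.32
ee_pos: [0.5222, -0.0307, 0.0456]
tool_rot: [3.101, 0.443, 0.012]
force: [3.8, -6.7, -3.3]
width: -0.0001
t 10.32 st [   1.3 -246.1   45.6] F st [1.7, -7.5, -3.3] w -0.1
shift mm [-1.3 28.8  3.8] rot [ 0.01  -0.006 -0.001]
```

```bash
python3 -m crank '0 -0.8 0 0 0 0; 0 -1.4 0 0 0 0; 0 -2 0 0 0 0; 0 -2.7 0 0 0 0; 0 -3.4 0 0 0 0'; python3 -c "
from h import *
go(st(.000,-.275,.042))"
```

```text
clock: 10.73
ee_pos: [0.5215, -0.0285, 0.0456]
tool_rot: [3.1, 0.441, 0.013]
force: [3.4, -6.9, -3.8]
width: 0.0002
t 10.73 st [   1.3 -243.8   45.6] F st [1.3, -7.6, -3.8] w 0.2
shift mm [-1.2 31.2  3.9] rot [ 0.011 -0.007 -0.002]
```

```bash
python3 -m crank '0 -0.8 0 0 0 0; 0 -1.4 0 0 0 0; 0 -2 0 0 0 0; 0 -2.7 0 0 0 0; 0 -3.4 0 0 0 0'; python3 -c "
from h import *
go(st(.000,-.275,.042))"
```

```text
clock: 11.15
ee_pos: [0.5209, -0.0262, 0.0456]
tool_rot: [3.099, 0.439, 0.014]
force: [3.5, -7.9, -3.0]
width: -0.0001
t 11.15 st [   1.3 -241.5   45.6] F st [1.1, -8.6, -3.0] w -0.1
shift mm [-1.2 33.5  4. ] rot [ 0.013 -0.007 -0.003]
```

```bash
python3 -m crank '0 -0.8 0 0 0 0; 0 -1.4 0 0 0 0; 0 -2 0 0 0 0; 0 -2.7 0 0 0 0; 0 -3.4 0 0 0 0'; python3 -c "
from h import *
go(st(.000,-.275,.042))"
```

```text
clock: 11.57
ee_pos: [0.5203, -0.024, 0.0456]
tool_rot: [3.098, 0.438, 0.015]
force: [3.1, -7.6, -3.0]
width: -0.0002
t 11.57 st [   1.3 -239.1   45.6] F st [0.8, -8.2, -3.0] w -0.2
shift mm [-1.2 35.8  4.1] rot [ 0.014 -0.008 -0.003]
```

```bash
python3 -m crank '0 -0.8 0 0 0 0; 0 -1.4 0 0 0 0; 0 -2 0 0 0 0; 0 -2.7 0 0 0 0; 0 -3.4 0 0 0 0'; python3 -c "
from h import *
go(st(.000,-.275,.042))"
```

```text
clock: 11.98
ee_pos: [0.5196, -0.0217, 0.0456]
tool_rot: [3.097, 0.436, 0.016]
force: [2.6, -7.2, -3.7]
width: 0.0001
t 11.98 st [   1.3 -236.8   45.6] F st [0.4, -7.6, -3.7] w 0.1
shift mm [-1.2 38.1  4.2] rot [ 0.015 -0.008 -0.004]
```

```bash
python3 -m crank '0 -0.8 0 0 0 0; 0 -1.4 0 0 0 0; 0 -2 0 0 0 0; 0 -2.7 0 0 0 0; 0 -3.4 0 0 0 0'; python3 -c "
from h import *
go(st(.000,-.275,.042))"
```

```text
clock: 12.4
ee_pos: [0.519, -0.0195, 0.0457]
tool_rot: [3.096, 0.434, 0.017]
force: [3.9, -7.5, -2.0]
width: -0.0001
t 12.4 st [   1.3 -234.4   45.7] F st [1.7, -8.3, -2.0] w -0.1
shift mm [-1.1 40.5  4.3] rot [ 0.017 -0.009 -0.005]
```

```bash
python3 -m crank '0 -0.8 0 0 0 0; 0 -1.4 0 0 0 0; 0 -2 0 0 0 0; 0 -2.7 0 0 0 0; 0 -3.4 0 0 0 0'; python3 -c "
from h import *
go(st(.000,-.275,.042))"
```

```text
clock: 12.82
ee_pos: [0.5181, -0.0164, 0.0457]
tool_rot: [3.096, 0.434, 0.017]
force: [1.9, -7.7, -0.2]
width: 0.0
t 12.82 st [   1.4 -231.2   45.7] F st [-0.4, -7.9, -0.2] w 0.0
shift mm [-1.2 43.7  4.4] rot [ 0.017 -0.009 -0.006]
```

That call moved 3.2 mm instead of 2.3, so the catch may just have dropped. I'll test with a small push.

```bash
python3 -m crank '0 -0.5 0 0 0 0; 0 -1 0 0 0 0; 0 -1.5 0 0 0 0; 0 -2 0 0 0 0; 0 -2.5 0 0 0 0'; python3 - <<'E'
from h import *
go(st(.000,-.275,.042))
C=wpose();cv2.imwrite(f"pics/k.png",grab_frame("wrist")[:,:,::-1])
E
```

```text
clock: 13.23
ee_pos: [0.518, -0.016, 0.0458]
tool_rot: [3.094, 0.431, 0.019]
force: [6.4, -18.3, -4.1]
width: 0.0001
t 13.23 st [   1.3 -230.8   45.8] F st [1.0, -19.3, -4.1] w 0.1
shift mm [-1.1 44.1  4.6] rot [ 0.02  -0.01  -0.007]
```

View pics/k.png

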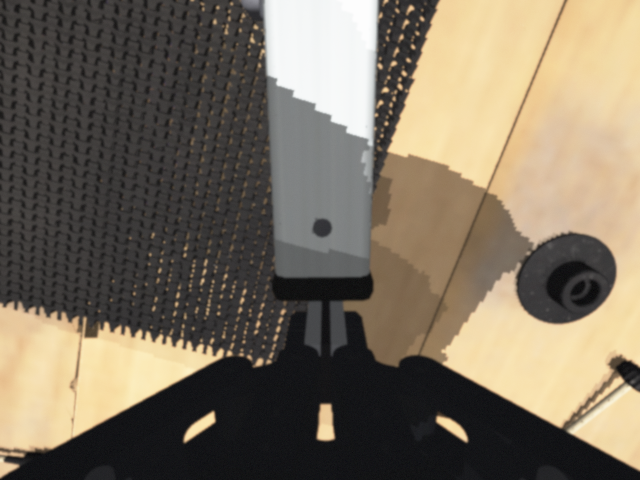

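The tube has stopped dead: it moved only 0.4 mm while the force rose to 19 N. In the picture the button shows at the top edge, at about (250,5). I'll back off and check from above.

```bash
python3 -m crank '0 5 0 0 0 0; 0 15 0 0 0 0; 0 30 -10 0 0 0; 0 40 -40 0 0 0; 0 40 -75 0 0 0'; python3 -c "
from h import *
go(st(-.02,-.12,.17))"
```

```text
clock: 13.7
ee_pos: [0.5269, -0.0557, 0.1213]
tool_rot: [3.093, 0.427, 0.014]
force: [0.7, -0.5, 0.7]
width: -0.0
t 13.7 st [  -1.3 -271.4  121.3] F st [0.5, -0.7, 0.7] w -0.0
shift mm [ -19.9 -150.3  -51.8] rot [ 0.02  -0.006 -0.01 ]
```

```bash
python3 -m crank '-4 -30 -20 0 0 0; -8 -65 -45 0 0 0; -12 -100 -50 0 0 0; -16 -125 -50 0 0 0; -16 -125 -50 0 0 0'; python3 - <<'E'
from h import *
go(st(-.02,-.12,.17))
import pickle
C=wpose(); f=grab_frame("wrist"); go(st(-.02,-.12,.17)); pickle.dump(C,open("C2.pkl","wb"))
cv2.imwrite("pics/m.png",f[:,:,::-1]); cv2.imwrite("pics/m_scene.png",grab_frame("scene")[:,:,::-1])
E
```

```text
clock: 14.12
ee_pos: [0.4754, 0.0659, 0.1692]
tool_rot: [3.095, 0.437, 0.014]
force: [0.2, 0.4, -0.1]
width: 0.0002
t 14.12 st [ -16.6 -140.3  169.2] F st [0.3, 0.4, -0.1] w 0.2
shift mm [ -3.5 -20.3  -1.2] rot [ 0.017 -0.007 -0.003]
t 14.17 st [ -16.4 -142.8  169.1] F st [0.1, -0.1, -0.5] w -0.3
shift mm [ -3.7 -22.8  -1.4] rot [ 0.018 -0.006 -0.005]
```

View pics/m.png

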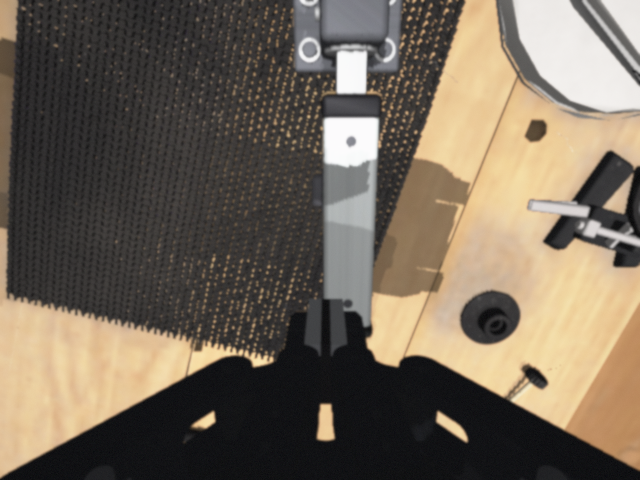

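The wrist view shows the tube pushed in, with its collar at row 95. The button stands out again at about (319,190), left of the tube side at column 324. I'll measure how far it stands proud.

```bash
python3 - <<'E'
from h import *
C=wpose(); f=grab_frame("wrist")
import pickle; pickle.dump(C,open("C2.pkl","wb"))
cv2.imwrite("pics/n.png",cv2.resize(f[70:270,280:420,::-1],None,fx=3,fy=3,interpolation=cv2.INTER_CUBIC))
E
```

```text
(no output)
```

View pics/n.png

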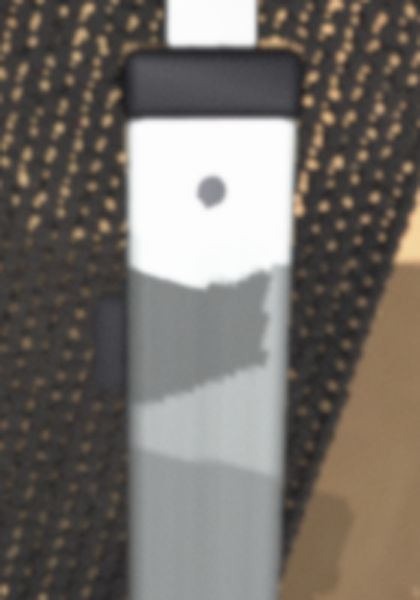

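```bash
python3 - <<'E'
from h import *
import pickle; C=pickle.load(open("C2.pkl","rb"))
for n,c,z in [("L",(129,345),.073),("R",(287,345),.073),("col",(212,50),.073),("bt",(97,293),.066),("bb",(97,392),.066)]:
    w=px2w(C,(280+c[0]/3,70+c[1]/3),z); print(n,(tost(w)*1000).round(1))
E
```

```text
L [ -17.2 -108.6   73. ]
R [  18.1 -109.    73. ]
col [  0.6 -47.7  73. ]
bt [-24.4 -97.9  66. ]
bb [ -24.8 -120.6   66. ]
```

The tube has moved in about 48–49 mm, which is inside the 30–50 mm window for the next hole. The button face is at −24.6 mm, against −24.0 mm before I pressed it, so it's fully out. The gripper is clear, so I'm handing in.

```bash
python3 - <<'E'
from h import *
cv2.imwrite("pics/z.png",grab_frame("scene")[:,:,::-1])
print(ctrl.observe()["joint_velocities"].round(3))
print(workorder.sign_off())
E
```

```text
[ 0.011  0.007  0.005 -0.002  0.001 -0.001 -0.005]
the job is handed in; nothing more can be done
None
```

View pics/z.png

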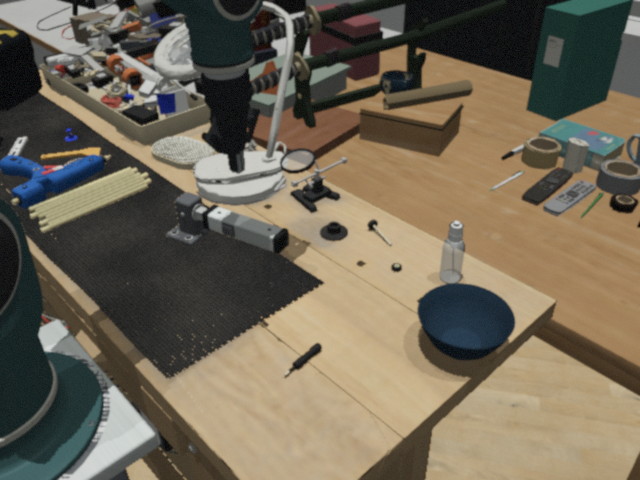

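The tube is caught in the next hole with its button sprung back out, and I handed the job in at about 14 s. I pinched the button in, slid the tube about 14 mm, and let go. Then I pushed the end face with shut fingers in small steps until the tube stopped dead.

- **Travel:** the wrist camera shows the tube 48–49 mm farther in, inside the 30–50 mm window and short of the wrong hole, which is at least 57 mm in.
- **Force:** sliding took about 8 N, and the highest reading along the tube was 19 N, on the test push against the catch. Forces are read only at the end of each move.
- **Button:** its face measured −24.6 mm from the centre line, against −24.0 mm before I pressed it, so it is fully out to within camera accuracy.
- **Other things:** the last scene picture shows the disc, nut, tap, pin, bowl and atomiser where they were, and the gripper clear of everything.

**What disagreed:** while pinched, the fingers read 36 mm instead of the expected 38 mm. The wrist force also read about 22 N sideways for one move, because the grip was a few millimetres off centre; I eased that off before sliding the tube. The networks didn't find the button in the wrist view, so I measured its position from the pictures by hand.

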